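# Open the wax strainer and set its basket out for cleaning

### The job

Open the wax-line strainer for cleaning: press its red lock button fully home, where it stays, then twist the cap anticlockwise to its stop without wrenching it, and lift the cap with its basket straight out. Stand it upright on its basket in the empty sheet pan, set down rather than dropped, and leave the jars and the bottle where they are.

Things in the scene. Friction and masses are not known exactly. Their poses are not given: they have to be found in the camera images.
- strainer: The wax strainer: a fixed round stainless pot on a square foot. Origin: on the table on the pot's upright axis, about which the cap turns; z up. Pipe stubs stick out to its +y and -y, 91 mm from the axis, tops 87 mm above the table. Its yaw tells only roughly where the cap's stop lies, which differs from unit to unit.
- strainer_axis (a point): Centre of the pot's rim, 108 mm above the table on its axis, under the cap. The hanging basket must rise 65 mm to clear the rim. The cap must not load its mount beyond about 50 N, nor the hand press the button or pot beyond 40 N: feel for stops, never force them.
- lock_button (a joint): Travel of the red lock button in m: 0 = up (cap locked), 0.010 = fully home. It slides stiffly (about 7 N all the way, then a hard end stop) and stays where it is left. Its brass dog blocks a tooth on the cap's skirt until the button is 8 mm down; fully home it lets the cap turn.
- button_top (a point): Centre of the top face of the red lock button, 18 mm across, 73 mm from the strainer's axis, 133 mm above the table when up, 123 mm when home; pressed straight down. Beside it the cap's flat top (48 mm radius about the axis) is 118 mm above the table, the button's boss 119 mm.
- cap: The loose cap and its basket, one rigid piece, 0.5 to 0.72 kg. Origin: centre of the basket's flat underside, z up. Basket 48 mm across, 66 mm long; above it a steel disc 96 mm across, 8 mm thick, with a skirt 19 mm deep; on the disc the handle, an upright black rib 12 mm thick, 64 mm long (cap's x), 40 mm high, its top 114 mm above the underside.
- cap_grip (a point): Point to grip the cap: in the rib on the cap's axis, 16 mm below the rib's top, 24 mm above the disc, 98 mm above the basket's underside; axes as the cap's. Closed, 141 mm above the table. Three lugs sit under hidden tabs, pressed up by a sprung seal (about 10 N), so turning drags by some tenths of a Nm.
- cap_top (a point): Centre of the rib's top, 16 mm above cap_grip. The cap opens anticlockwise seen from above, 58 to 86 degrees to a hard stop that is not marked and must be felt. Only in the last 4 degrees before the stop are the lugs free: there the seal pushes the cap up, 4 mm if it can. Radial play 1.8 mm; then it lifts straight out.
- pan: The fixed empty aluminium sheet pan, 220 mm (its x) by 165 mm (its y), rim 21 mm high, floor 3 mm above the table. Origin: centre of its underside, on the table. The basket standing on its floor puts cap_grip 101 mm above the table.
- candle_jar_mid (a point): Bystander: amber glass candle jar, 72 mm across, 88 mm high, loose. This point is half-way up.
- lidded_jar_mid (a point): Bystander: white jar with black lid, 73 mm across, 88 mm high, loose. This point is half-way up.
- oil_bottle_mid (a point): Bystander: small brown bottle with black cap, 44 mm across, 95 mm high, loose. This point is half-way up.
There are look-alikes about, which are no part of the job. What is shaped like the cap but green or turquoise is not meant.

How it is judged:
By the outcome, as a careful person would: the job done as asked, in the order asked, and still so for the second after the job is handed in, with the robot touching nothing.
It also fails if it takes over 72 s, if anything falls off the work surface, if the arm or the gripper's body presses on something with over 40 N, if the wrist force passes 120 N, or if a joint passes its speed limit or range.

### The arm

A 6-joint arm with a two-finger parallel gripper is mounted at the origin on the work surface. World frame = base frame: x ahead of the robot, y to its left, z up, the work surface at z = 0. Lengths are in m, angles in rad, forces in N, time in s.
With the tool pointing down it reaches from about 0.35 to 0.875 m from the base axis. Payload 15.5 kg.
Tool frame: the origin (TCP) lies midway between the tips of the shut fingers; the grasp point (between the pads) lies 19 mm behind it; z points along the fingers, y is the direction in which the jaws open and shut (so a half turn about z gives the same grasp; the last joint's range is limited). The gripper opens to 85 mm and grips with 20 to 120 N. Pads are 22 mm wide; open, the fingers measure 114 mm over their backs; the gripper's body (76 mm by 85 mm) begins 54 mm behind the grasp point. The pads swing forward as they close: fully open they stand 13 mm farther back than shut.
Start: joints at [1.141, 0.494, 1.345, -0, 1.302, -0.096], TCP at [0.205, 0.591, 0.231] pointing down, gripper open.
Joint ranges: [-2.91, 2.91], [-0.82, 2.16], [0.22, 2.67], [-1.22, 4.37], [0.12, 2.79], [-3.08, 3.08]. Speed limits (rad/s): [1.89, 1.89, 2.57, 3.01, 3.01, 3.01].

### API

Orientations are given as a 3x3 rotation matrix whose columns are the frame's x, y, z axes.
In Python, from bench import sense, capture, calibration, job_done gives the robot as it stands.
- The arm moves only by the tool apply_moves, never from a script. Its argument "deltas" is a list of rows, each a list of 7 numbers: the shift along the tool's x, y, z in mm, then the turn, a rotation vector about the tool's x, y, z in degrees, then the opening, from 0 (shut) to 1 (fully open). In form: [[tx, ty, tz, ax, ay, az, hand], ...]. A call has 1 to 10 rows; each row shifts and turns the commanded pose from where the row before left it, along the tool's axes as they then stand; what a row does not reach is not made up. A row lasts 1/8 s, in which the tool goes at most 62.5 mm and 10.7 degrees, less where a joint would pass 70% of its speed; a pose out of reach is approached as far as the arm can. A call with a gripper value outside its range is refused whole. The fingers move at their own pace and stop on an object; "squeeze" is the grip in N (left out, the last holds). Time passes only in rows, so rows that do not move let the fingers close. It gives the time, the measured TCP pose, the force and the opening at its end, in the units of the state.
- sense(): the state, without advancing time (a new reading comes with each control period).
- capture(name): name is "side" or "top" or "wrist"; returns the picture (480x640x3 uint8, red, green, blue); there is no depth.
- calibration(name): a dict with "K" (3x3 intrinsics, pixels), "k1" (the pictures are not rectified: a ray, as slopes to the right and down, at radius r is drawn at 1 + k1 r^2 times it, then the intrinsics apply), "cam_to_world" (4x4, takes a point from camera to world coordinates); the wrist camera has in their place "hand_eye" (4x4, takes a point from camera to tool coordinates, whose origin is the TCP and whose axes are the flange's). Camera axes: x right, y down, z forward; pixel columns grow to the right and rows downward; lengths in m; the calibration is good to about 2 mm. A picture is of the moment at which its call begins: read the wrist's pose just before it. calibration takes no time and is no camera call.
- job_done(): hands the job in, once; it reports no verdict.
The state is a dict: "time": time; "joint_positions": joint angles; "joint_vel": joint speeds; "effort": joint torques, N m; "tcp_pos": TCP position; "tcp_rot": TCP orientation; "force": force on the tool from outside, world axes, zero at the start; "wrist_torque": the same for the moment, N m; "finger_gap": finger opening in m.
Only numpy, scipy, OpenCV 4.12 (cv2) and the standard library are available. Lean on these libraries where they do the work, as an engineer would, in place of code of your own. Each camera call takes 0.05 s, during which the arm holds its last target.

## Working session

There is one attempt and no reset: what is moved stays moved. The work goes in short steps, Python scripts to look and compute and a tool call to move; the robot and the scene stay as the last step left them, time stands still between calls to the robot, and variables do not carry over. Pictures are saved under pics/ and viewed, and the job is handed in when it is done.

Besides the shell and the picture viewer there is one more tool, called after ">>>" as name(argument=value, ...), one argument or row to a line, values as JSON. apply_moves: Moves the arm, as the interface text tells. Its arguments: {"type":"object","properties":{"deltas":{"type":"array","items":{"type":"array","items":{"type":"number"}}},"squeeze":{"type":"number"}},"required":["deltas"]}

```bash
ls; mkdir -p pics
cat > h.py <<'E'
import numpy as np,cv2
from bench import sense,capture,calibration
def save(n,im): cv2.imwrite('pics/'+n,cv2.cvtColor(im,cv2.COLOR_RGB2BGR))
E
python3 - <<'E'
from h import *
s=sense();print(s)
for n in('side','top'):
    save(n+'1.png',capture(n)); print(n,calibration(n))
print(calibration('wrist'))
E
```

```text
pics
{'time': 0.0, 'joint_positions': array([ 1.14150430e+00,  4.94229514e-01,  1.34615227e+00, -2.25013486e-05,
        1.30248919e+00, -9.55177483e-02]), 'joint_vel': array([ 0.00032635, -0.00054124,  0.00146021,  0.00033394,  0.00101168,
       -0.00042191]), 'effort': array([ 1.83324337e-03, -8.82168245e+01, -3.83883584e+01,  1.35995769e-06,
        1.00061920e-02,  1.32236775e-05]), 'tcp_pos': array([0.20461684, 0.59016514, 0.23066428]), 'tcp_rot': array([[-9.44814514e-01,  3.27605360e-01, -5.12342153e-04],
       [ 3.27605746e-01,  9.44813793e-01, -1.17135274e-03],
       [ 1.00326497e-04, -1.27455730e-03, -9.99999183e-01]]), 'force': array([-0.18929714,  0.50939908, -0.34274564]), 'wrist_torque': array([ 0.0167677 , -0.00095006,  0.01287087]), 'finger_gap': 0.08539982307357807}
side {'K': array([[464.29843134,   0.        , 308.98130407],
       [  0.        , 464.29843134, 244.80559215],
       [  0.        ,   0.        ,   1.        ]]), 'k1': 0.012969329865611718, 'cam_to_world': array([[ 0.84677367, -0.33470404,  0.41345804,  0.06429003],
       [-0.53135914, -0.49546673,
[... 449 characters left out ...]
29919, -0.02013789,  0.01688281],
       [ 0.02254733, -0.10825428, -0.99386751,  1.50066489],
       [ 0.        ,  0.        ,  0.        ,  1.        ]])}
{'K': array([[384.93508961,   0.        , 327.66792421],
       [  0.        , 384.93508961, 239.93419213],
       [  0.        ,   0.        ,   1.        ]]), 'k1': 0.028198314007032724, 'hand_eye': array([[-6.40986865e-04, -9.50074157e-01, -3.12023535e-01,
         7.93540603e-02],
       [ 9.99999791e-01, -6.35713049e-04, -1.18619873e-04,
        -2.79404858e-04],
       [-8.56597565e-05, -3.12023545e-01,  9.50074365e-01,
        -1.43765529e-01],
       [ 0.00000000e+00,  0.00000000e+00,  0.00000000e+00,
         1.00000000e+00]])}
```

View pics/side1.png

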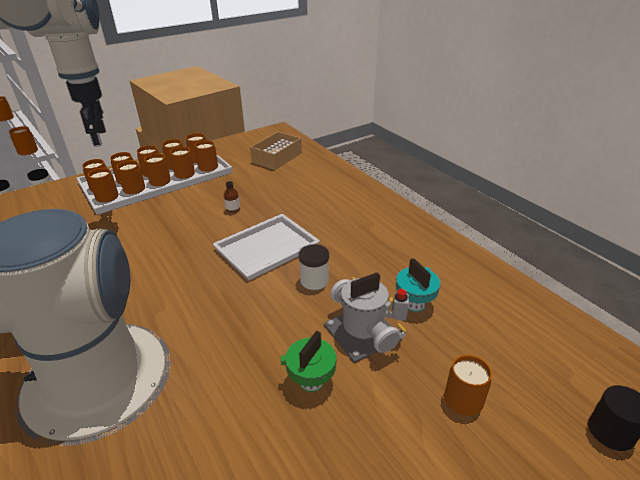

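View pics/top1.png

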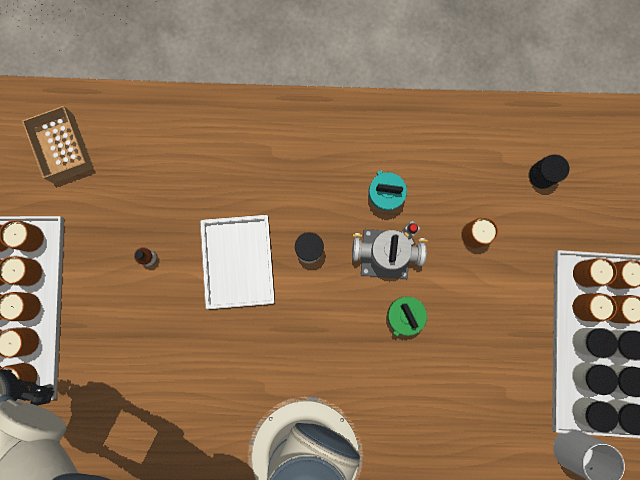

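Side picture: steel strainer at about (365,310) with its red button at (401,295). The turquoise (417,285) and green (311,360) caps are look-alikes. Top picture: steel cap at (393,252), red button (413,229), empty pan (238,262), candle jar (482,233), lidded jar (310,247), bottle (146,257). I'll confirm it in an enlarged crop.

```bash
cat >> h.py <<'E'
def ray(n,uv,pose=None):
    c=calibration(n);K=c['K']
    if n=='wrist':
        T=np.eye(4);T[:3,:3]=pose['tcp_rot'];T[:3,3]=pose['tcp_pos'];T=T@c['hand_eye']
    else: T=c['cam_to_world']
    d=np.array([[uv]],float)
    p=cv2.undistortPoints(d,K,np.array([c['k1'],0,0,0]))[0,0]
    return T[:3,3],T[:3,:3]@np.array([p[0],p[1],1])
def atz(n,uv,z,pose=None):
    o,d=ray(n,uv,pose);return o+d*(z-o[2])/d[2]
def proj(n,X,pose=None):
    c=calibration(n)
    if n=='wrist':
        T=np.eye(4);T[:3,:3]=pose['tcp_rot'];T[:3,3]=pose['tcp_pos'];T=T@c['hand_eye']
    else: T=c['cam_to_world']
    Ti=np.linalg.inv(T)
    return cv2.projectPoints(np.array(X,float).reshape(-1,3),cv2.Rodrigues(Ti[:3,:3])[0],Ti[:3,3],c['K'],np.array([c['k1'],0,0,0]))[0][:,0]
E
python3 - <<'E'
from h import *
im=cv2.imread('pics/top1.png');c=cv2.resize(im[205:295,340:440],None,fx=8,fy=8,interpolation=cv2.INTER_CUBIC)[:600];
c=cv2.resize(im[210:285,345:445],None,fx=8,fy=8,interpolation=cv2.INTER_CUBIC);cv2.imwrite('pics/c1.png',c)
for nm,uv,z in[('captop',(393,250),.157),('button',(413.5,228),.133),('green',(408,317),.1),('turq',(388,190),.1),('lid',(310,245),.088),('candle',(483,232),.088),('bottle',(141,255),.095)]:
    print(nm,atz('top',uv,z).round(3))
for uv in[(202,220),(268,216),(273,304),(207,309)]: print('pan',atz('top',uv,.021).round(3))
E
```

```text
captop [ 0.511 -0.197  0.157]
button [ 0.568 -0.25   0.133]
green [ 0.353 -0.244  0.1  ]
turq [ 0.668 -0.193  0.1  ]
lid [ 0.526 -0.     0.088]
candle [ 0.569 -0.434  0.088]
bottle [0.491 0.414 0.095]
pan [0.593 0.282 0.021]
pan [0.608 0.111 0.021]
pan [0.378 0.091 0.021]
pan [0.362 0.26  0.021]
```

View pics/c1.png

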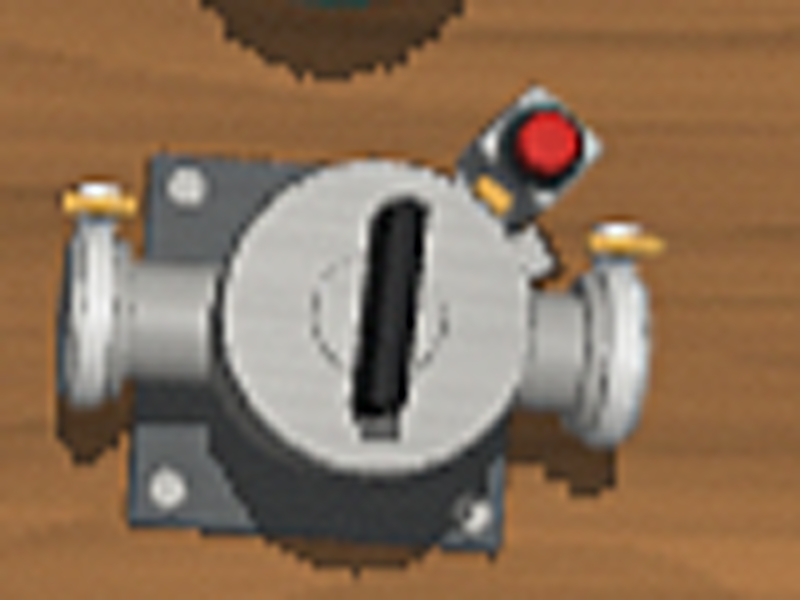

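The crop confirms it: steel cap with the black rib and the red button on its boss. The axis is near (0.51,-0.20) and the button near (0.568,-0.25), about 75 mm apart, which fits. The pan is about 232x170 at the rim, which is also plausible. I'll go to a wrist view at the gripping yaw.

```bash
cat >> h.py <<'E'
from scipy.spatial.transform import Rotation as R
def plan(tgt,yaw,n,hand,s=None,nr=None):
    """rows to world pos tgt, tool-x yaw (deg), tool down; yaw turn taken the way given by delta wrap unless nr"""
    s=s or sense();p=s['tcp_pos'];M=s['tcp_rot']
    goal=np.column_stack([[np.cos(np.radians(yaw)),np.sin(np.radians(yaw)),0],[np.sin(np.radians(yaw)),-np.cos(np.radians(yaw)),0],[0,0,-1]])
    rv=R.from_matrix(M.T@goal).as_rotvec(degrees=True)
    Rs=R.from_rotvec(rv/n,degrees=True).as_matrix()
    d=(np.array(tgt)-p)/n;rows=[];C=M.copy()
    for i in range(n):
        rows.append(list((C.T@d*1000).round(1))+list((rv/n).round(2))+[hand]);C=C@Rs
    for r in rows: print([float(x) for x in r])
    print('dist/row',np.linalg.norm(d)*1000)
E
python3 - <<'E'
from h import *
plan((.44,-.22,.25),-6,18,0.6)
E
```

```text
[-27.1, -38.2, -1.0, -0.0, 0.01, 9.27, 0.6]
[-32.9, -33.4, -1.0, -0.0, 0.01, 9.27, 0.6]
[-37.9, -27.6, -1.0, -0.0, 0.01, 9.27, 0.6]
[-41.8, -21.2, -1.0, -0.0, 0.01, 9.27, 0.6]
[-44.7, -14.2, -1.0, -0.0, 0.01, 9.27, 0.6]
[-46.4, -6.8, -1.0, -0.0, 0.01, 9.27, 0.6]
[-46.9, 0.8, -1.1, -0.0, 0.01, 9.27, 0.6]
[-46.1, 8.3, -1.1, -0.0, 0.01, 9.27, 0.6]
[-44.2, 15.6, -1.1, -0.0, 0.01, 9.27, 0.6]
[-41.1, 22.6, -1.1, -0.0, 0.01, 9.27, 0.6]
[-36.9, 28.9, -1.1, -0.0, 0.01, 9.27, 0.6]
[-31.8, 34.4, -1.1, -0.0, 0.01, 9.27, 0.6]
[-25.8, 39.1, -1.1, -0.0, 0.01, 9.27, 0.6]
[-19.2, 42.8, -1.1, -0.0, 0.01, 9.27, 0.6]
[-12.0, 45.3, -1.1, -0.0, 0.01, 9.27, 0.6]
[-4.6, 46.6, -1.1, -0.0, 0.01, 9.27, 0.6]
[3.0, 46.8, -1.1, -0.0, 0.01, 9.27, 0.6]
[10.5, 45.7, -1.1, -0.0, 0.01, 9.27, 0.6]
dist/row 46.88486913145592
```

>>> apply_moves(
  deltas=[
    [-27,-38,-1,0,0,9.3,0],
    [-33,-33,-1,0,0,9.3,0],
    [-38,-28,-1,0,0,9.3,0],
    [-42,-21,-1,0,0,9.3,0],
    [-45,-14,-1,0,0,9.3,0],
    [-46,-7,-1,0,0,9.3,0],
    [-47,1,-1,0,0,9.3,0],
    [-46,8,-1,0,0,9.3,0],
    [-44,16,-1,0,0,9.3,0],
  ],
  squeeze=40,
)

```text
time: 1.23
tcp_pos: [0.3223, 0.1842, 0.2403]
tcp_rot: [[0.227, 0.974, 0.0], [0.974, -0.227, -0.0], [-0.0, 0.0, -1.0]]
force: [0.4, 0.8, -0.5]
finger_gap: -0.0002
```

>>> apply_moves(
  deltas=[
    [-41,23,-1,0,0,9.3,0],
    [-37,29,-1,0,0,9.3,0],
    [-32,34,-1,0,0,9.3,0],
    [-26,39,-1,0,0,9.3,0],
    [-19,43,-1,0,0,9.3,0],
    [-12,45,-1,0,0,9.3,0],
    [-5,47,-1,0,0,9.3,0],
    [3,47,-1,0,0,9.3,0],
    [10,46,-1,0,0,9.3,0],
    [0,0,0,0,0,0,0],
  ],
)

```text
time: 2.48
tcp_pos: [0.4372, -0.224, 0.249]
tcp_rot: [[0.993, -0.119, 0.0], [-0.119, -0.993, -0.001], [0.0, 0.001, -1.0]]
force: [0.7, 1.1, 0.4]
finger_gap: 0.0
```

Run:
```python
from h import *
s=sense();print(s['time'],s['tcp_pos'],s['tcp_rot'],s['joint_positions'],s['force'])
np.save('s1.npy',s,allow_pickle=True);save('w1.png',capture('wrist'))
print(proj('wrist',[(.511,-.198,.118),(.568,-.25,.133)],s))
```

```text
2.475 [ 0.43724633 -0.22397501  0.24898897] [[ 9.92947922e-01 -1.18550962e-01  3.05190920e-04]
 [-1.18550765e-01 -9.92947812e-01 -5.98861270e-04]
 [ 3.74034236e-04  5.58457437e-04 -9.99999774e-01]] [-5.94785083e-01  2.86262228e-01  1.64161016e+00 -3.46967463e-04
  1.21313194e+00  1.09496296e+00] [0.70886854 1.05981985 0.36283308]
[[276.54362681 129.60637034]
 [344.22633521  19.97939157]]
```

View pics/w1.png

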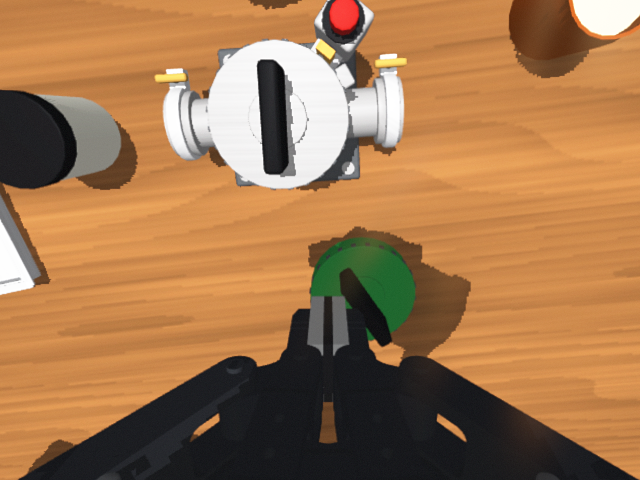

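Wrist view: disc about rows 40-188, cols 208-350; rib (270,60)-(275,172); button (344,16); the green look-alike lies below. Next I'll refine the axis from the disc outline and the rib.

Run:
```python
from h import *
s=np.load('s1.npy',allow_pickle=True).item()
for uv in[(279,40),(279,188),(208,113),(350,113)]: print('disc edge',uv,atz('wrist',uv,.118,s).round(4))
for uv in[(269,61),(277,172)]: print('rib',atz('wrist',uv,.157,s).round(4))
print('button',atz('wrist',(344.5,16),.133,s).round(4))
def cr(u,v): return (345+u/8,210+v/8)
for c in[(375,160),(375,470),(222,318),(528,318)]: print('top disc',atz('top',cr(*c),.118).round(4))
for c in[(405,200),(376,418)]: print('top rib',atz('top',cr(*c),.157).round(4))
print('top btn',atz('top',cr(548,142),.133).round(4))
im=cv2.imread('pics/w1.png');cv2.imwrite('pics/c2.png',cv2.resize(im[0:200,190:410],None,fx=3,fy=3,interpolation=cv2.INTER_CUBIC))
```

```text
disc edge (279, 40) [ 0.5648 -0.2085  0.118 ]
disc edge (279, 188) [ 0.4711 -0.1933  0.118 ]
disc edge (208, 113) [ 0.5269 -0.1539  0.118 ]
disc edge (350, 113) [ 0.5157 -0.249   0.118 ]
rib [ 0.5484 -0.2049  0.157 ]
rib [ 0.4874 -0.1994  0.157 ]
button [ 0.57   -0.2504  0.133 ]
top disc [ 0.5643 -0.2001  0.118 ]
top disc [ 0.469  -0.2007  0.118 ]
top disc [ 0.5145 -0.1536  0.118 ]
top disc [ 0.5166 -0.2473  0.118 ]
top rib [ 0.5469 -0.203   0.157 ]
top rib [ 0.4815 -0.1948  0.157 ]
top btn [ 0.5689 -0.2504  0.133 ]
```

View pics/c2.png

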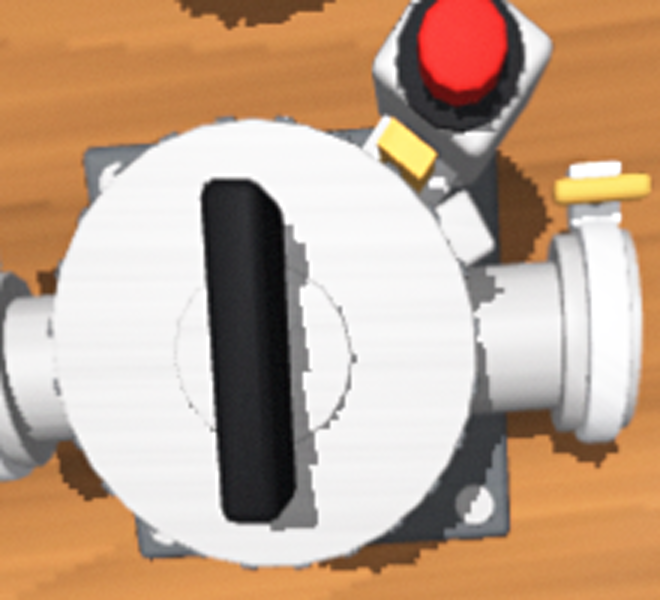

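Run:
```python
from h import *
s=np.load('s1.npy',allow_pickle=True).item()
a=atz('wrist',(257.7,63),.157,s);b=atz('wrist',(264.7,170),.157,s);d=a-b
print(a,b,np.degrees(np.arctan2(d[1],d[0])))
plan((.5695,-.2504,.155),-6.8,4,0)
```

```text
[ 0.54810523 -0.19844457  0.157     ] [ 0.4894547  -0.19214226  0.157     ] -6.133200154831421
[33.8, 3.2, 23.4, -0.0, 0.01, 0.04, 0.0]
[33.8, 3.1, 23.4, -0.0, 0.01, 0.04, 0.0]
[33.8, 3.1, 23.4, -0.0, 0.01, 0.04, 0.0]
[33.8, 3.1, 23.4, -0.0, 0.01, 0.04, 0.0]
dist/row 41.288167190658136
```

>>> apply_moves(
  deltas=[
    [45,4,0,0,0,0,0],
    [45,4,15,0,0,0,0],
    [45,4.6,40,0,0,0,0],
    [0,0,38.5,0,0,0,0],
    [0,0,0,0,0,0,0],
    [0,0,0,0,0,0,0],
  ],
)

```text
time: 3.28
tcp_pos: [0.5694, -0.2488, 0.1573]
tcp_rot: [[0.994, -0.113, 0.001], [-0.113, -0.994, -0.0], [0.001, 0.0, -1.0]]
force: [1.2, -0.4, 0.2]
finger_gap: -0.0001
```

Run:
```python
from h import *
s=sense();print(s['time'],s['tcp_pos'],s['tcp_rot'],s['force'])
save('w2.png',capture('wrist'));im=capture('side');save('s2.png',cv2.resize(im[220:370,300:500],None,fx=4,fy=4))
```

```text
3.275 [ 0.56941157 -0.24875647  0.15730353] [[ 9.93617049e-01 -1.12802708e-01  8.42291921e-04]
 [-1.12802378e-01 -9.93617350e-01 -4.30470002e-04]
 [ 8.85474048e-04  3.32709802e-04 -9.99999553e-01]] [ 1.22788821 -0.39026821  0.17025111]
```

View pics/w2.png

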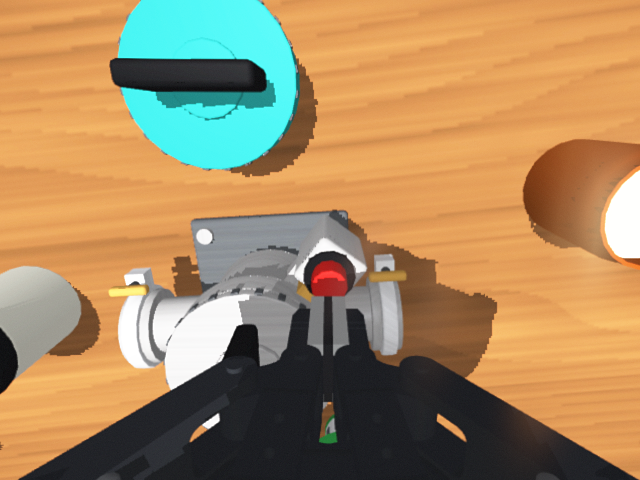

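View pics/s2.png

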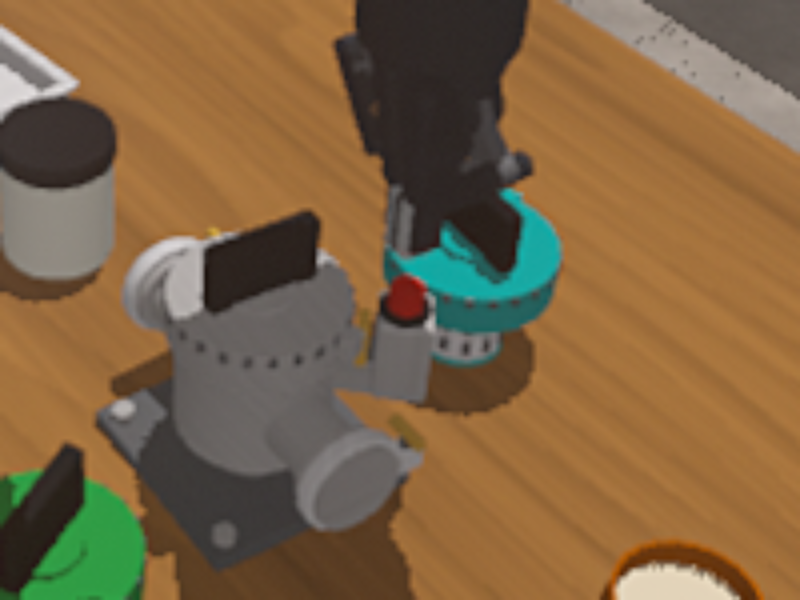

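The button sits right at the tip line (330,278). I'll descend slowly.

>>> apply_moves(
  deltas=[
    [0,1.5,12,0,0,0,0],
    [0,0,8,0,0,0,0],
    [0,0,2,0,0,0,0],
    [0,0,2,0,0,0,0],
    [0,0,1,0,0,0,0],
    [0,0,1,0,0,0,0],
  ],
)

```text
time: 4.12
tcp_pos: [0.5688, -0.2505, 0.13]
tcp_rot: [[0.994, -0.114, -0.001], [-0.114, -0.994, 0.0], [-0.001, -0.0, -1.0]]
force: [-4.3, 0.8, 5.8]
finger_gap: 0.0003
```

>>> apply_moves(
  deltas=[
    [0,0,1,0,0,0,0],
    [0,0,1,0,0,0,0],
    [0,0,1,0,0,0,0],
    [0,0,1,0,0,0,0],
    [0,0,0.5,0,0,0,0],
    [0,0,0,0,0,0,0],
  ],
)

```text
time: 4.88
tcp_pos: [0.5688, -0.2505, 0.1255]
tcp_rot: [[0.994, -0.114, -0.001], [-0.114, -0.994, 0.0], [-0.001, -0.0, -1.0]]
force: [-3.4, 1.5, 5.5]
finger_gap: -0.0
```

>>> apply_moves(
  deltas=[
    [0,0,0.5,0,0,0,0],
    [0,0,0.5,0,0,0,0],
    [0,0,0.5,0,0,0,0],
    [0,0,0,0,0,0,0],
  ],
)

```text
time: 5.38
tcp_pos: [0.5688, -0.2505, 0.124]
tcp_rot: [[0.994, -0.114, -0.001], [-0.114, -0.994, 0.0], [-0.001, -0.0, -1.0]]
force: [-3.7, 0.6, 5.7]
finger_gap: -0.0003
```

>>> apply_moves(
  deltas=[
    [0,0,0.4,0,0,0,0],
    [0,0,0,0,0,0,0],
  ],
)

```text
time: 5.62
tcp_pos: [0.5688, -0.2505, 0.1237]
tcp_rot: [[0.994, -0.114, -0.001], [-0.114, -0.994, 0.0], [-0.001, -0.0, -1.0]]
force: [-3.9, 1.8, 5.7]
finger_gap: -0.0001
```

>>> apply_moves(
  deltas=[
    [0,0,0.3,0,0,0,0],
    [0,0,0,0,0,0,0],
  ],
)

```text
time: 5.88
tcp_pos: [0.5688, -0.2505, 0.1234]
tcp_rot: [[0.994, -0.114, -0.001], [-0.114, -0.994, 0.0], [-0.001, -0.0, -1.0]]
force: [-3.4, 0.6, 6.1]
finger_gap: -0.0004
```

>>> apply_moves(
  deltas=[
    [0,0,0.3,0,0,0,0],
    [0,0,0,0,0,0,0],
  ],
)

```text
time: 6.12
tcp_pos: [0.5688, -0.2505, 0.1231]
tcp_rot: [[0.994, -0.114, -0.0], [-0.114, -0.994, 0.0], [-0.0, -0.0, -1.0]]
force: [-3.0, -0.4, 6.1]
finger_gap: -0.0
```

>>> apply_moves(
  deltas=[
    [0,0,0.2,0,0,0,0],
    [0,0,0,0,0,0,0],
  ],
)

```text
time: 6.38
tcp_pos: [0.5689, -0.2505, 0.123]
tcp_rot: [[0.994, -0.114, -0.0], [-0.114, -0.994, 0.0], [-0.0, -0.0, -1.0]]
force: [-3.9, 1.3, 6.6]
finger_gap: -0.0004
```

>>> apply_moves(
  deltas=[
    [0,0,0.2,0,0,0,0],
    [0,0,0,0,0,0,0],
  ],
)

```text
time: 6.62
tcp_pos: [0.5689, -0.2505, 0.1229]
tcp_rot: [[0.994, -0.114, -0.0], [-0.114, -0.994, -0.0], [-0.0, 0.0, -1.0]]
force: [-5.3, 0.8, 9.7]
finger_gap: 0.0001
```

>>> apply_moves(
  deltas=[
    [0,0,0.2,0,0,0,0],
    [0,0,0,0,0,0,0],
  ],
)

```text
time: 6.88
tcp_pos: [0.5689, -0.2505, 0.1229]
tcp_rot: [[0.994, -0.114, -0.0], [-0.114, -0.994, -0.0], [-0.0, 0.0, -1.0]]
force: [-4.8, 0.9, 11.4]
finger_gap: 0.0001
```

>>> apply_moves(
  deltas=[
    [0,0,0.4,0,0,0,0],
    [0,0,0,0,0,0,0],
  ],
)

```text
time: 7.12
tcp_pos: [0.569, -0.2506, 0.1228]
tcp_rot: [[0.994, -0.114, 0.0], [-0.114, -0.994, -0.0], [0.0, 0.0, -1.0]]
force: [-6.1, 1.9, 16.6]
finger_gap: 0.0001
```

The button is home: z 0.1228, and the force rose to 16.6 N without motion. Now up and over the cap.

>>> apply_moves(
  deltas=[
    [0,0,-20,0,0,0,0],
    [0,0,-30,0,0,0,0],
    [0,0,-22,0,0,0,0.6],
  ],
)

```text
time: 7.5
tcp_pos: [0.5694, -0.2507, 0.195]
tcp_rot: [[0.994, -0.114, 0.001], [-0.114, -0.994, -0.0], [0.001, 0.0, -1.0]]
force: [0.3, -0.3, 0.7]
finger_gap: 0.0168
```

Run:
```python
from h import *
s=sense();print(s['tcp_pos'],s['force'])
plan((.5175,-.2012,.195),-6.1,2,0.6)
```

```text
[ 0.56939238 -0.2507327   0.19504615] [ 0.28820865 -0.28876373  0.72836015]
[-28.6, -21.7, -0.0, 0.01, -0.02, -0.21, 0.6]
[-28.5, -21.8, 0.0, 0.01, -0.02, -0.21, 0.6]
dist/row 35.86889273291939
```

>>> apply_moves(
  deltas=[
    [-28.6,-21.7,0,0,0,-0.2,0.6],
    [-28.5,-21.8,0,0,0,-0.2,0.6],
    [0,0,0,0,0,0,0.6],
    [0,0,0,0,0,0,0.6],
  ],
)

```text
time: 8.0
tcp_pos: [0.5178, -0.2013, 0.1941]
tcp_rot: [[0.994, -0.107, 0.001], [-0.107, -0.994, -0.0], [0.001, 0.0, -1.0]]
force: [0.2, -0.1, -0.2]
finger_gap: 0.0515
```

Run:
```python
from h import *
s=sense();print(s['time'],s['tcp_pos'],s['tcp_rot'],s['force'],s['finger_gap'])
save('w3.png',capture('wrist'));im=capture('side');save('s3.png',cv2.resize(im[220:370,280:480],None,fx=4,fy=4))
```

```text
8.0 [ 0.51780193 -0.20127695  0.19407868] [[ 9.94297356e-01 -1.06639785e-01  8.50810337e-04]
 [-1.06639401e-01 -9.94297643e-01 -4.84557057e-04]
 [ 8.97631773e-04  3.91063897e-04 -9.99999521e-01]] [ 0.21785088 -0.06037654 -0.22945012] 0.051467548018480504
```

View pics/w3.png

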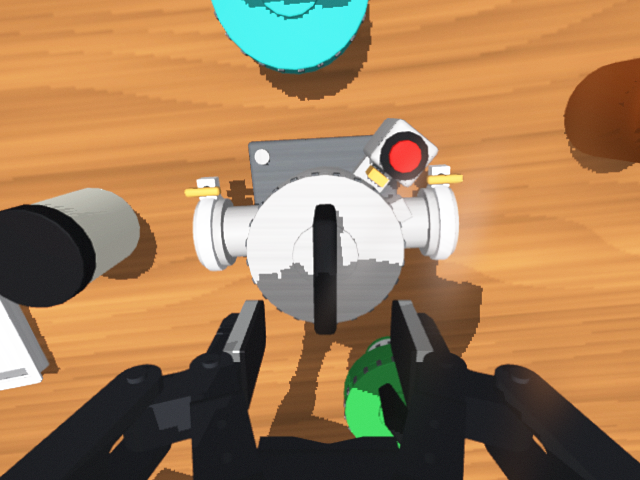

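View pics/s3.png

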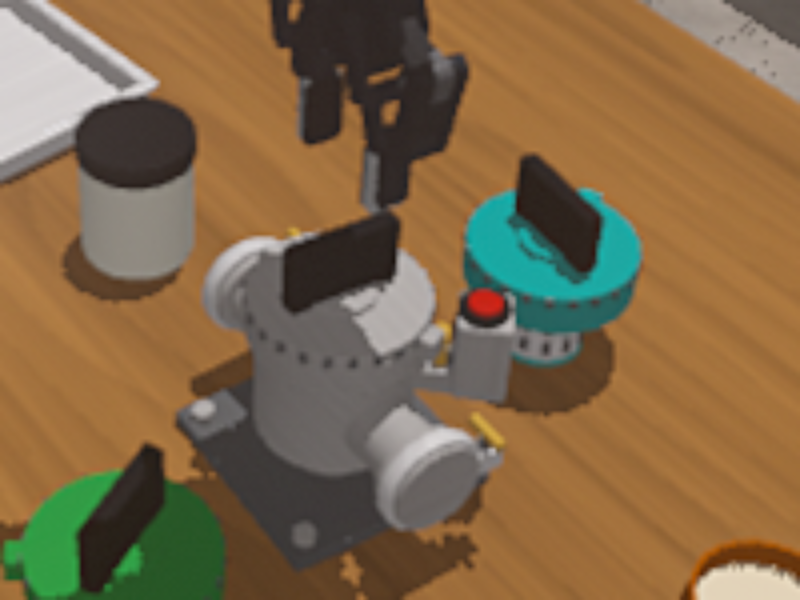

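Rib at col 325, centred between pads (247 / 408) and parallel; the button shows as home. Descending.

>>> apply_moves(
  deltas=[
    [0,0,25,0,0,0,0.6],
    [0,0,25,0,0,0,0.6],
    [0,0,15,0,0,0,0.6],
    [0,0,4,0,0,0,0.6],
    [0,0,0,0,0,0,0.6],
  ],
)

```text
time: 8.72
tcp_pos: [0.5176, -0.2012, 0.125]
tcp_rot: [[0.994, -0.107, 0.0], [-0.107, -0.994, -0.0], [0.0, 0.0, -1.0]]
force: [-0.1, -0.6, -0.8]
finger_gap: 0.0514
```

>>> apply_moves(
  deltas=[
    [0,0,0,0,0,0,0.05],
    [0,0,0,0,0,0,0.05],
    [0,0,0,0,0,0,0.05],
    [0,0,0,0,0,0,0.05],
    [0,0,0,0,0,0,0.05],
  ],
  squeeze=50,
)

```text
time: 9.35
tcp_pos: [0.5175, -0.201, 0.125]
tcp_rot: [[0.994, -0.107, 0.001], [-0.107, -0.994, -0.0], [0.001, 0.0, -1.0]]
force: [0.7, 1.5, 4.7]
finger_gap: 0.0115
```

Run:
```python
from h import *
s=sense();print(s['time'],s['tcp_pos'],s['tcp_rot'],s['force'],s['wrist_torque'],s['finger_gap'])
```

```text
9.35 [ 0.51748892 -0.20103183  0.12500683] [[ 9.94293077e-01 -1.06681585e-01  5.63270590e-04]
 [-1.06681457e-01 -9.94293218e-01 -2.52501575e-04]
 [ 5.86993396e-04  1.90970040e-04 -9.99999809e-01]] [0.65144127 1.46976613 4.71973922] [ 0.28601717 -0.13956179 -0.09475129] 0.011466306268805243
```

Gripped (gap 11.5 mm, side force about 1.5 N). Turning anticlockwise (negative tool z).

>>> apply_moves(
  deltas=[
    [0,0,0,0,0,-2,0.05],
    [0,0,0,0,0,-2,0.05],
    [0,0,0,0,0,-2,0.05],
  ],
)

```text
time: 9.72
tcp_pos: [0.5174, -0.2011, 0.1249]
tcp_rot: [[1.0, 0.0, 0.0], [0.0, -1.0, -0.0], [0.0, 0.0, -1.0]]
force: [-0.2, 1.2, 6.5]
finger_gap: 0.0112
```

```bash
cat > st.py <<'E'
from h import *
s=sense();M=s['tcp_rot'];print('%.2f'%s['time'],(s['tcp_pos']*1000).round(2),'yaw %.2f'%np.degrees(np.arctan2(M[1,0],M[0,0])),'F',s['force'].round(1),'T',s['wrist_torque'].round(2),'gap',s['finger_gap'].round(4),'tilt',M[:,2].round(4), 'j6',s['joint_positions'][5].round(3))
E
python3 st.py
```

```text
Traceback (most recent call last):
  File "st.py", line 2, in <module>
    s=sense();M=s['tcp_rot'];print('%.2f'%s['time'],(s['tcp_pos']*1000).round(2),'yaw %.2f'%np.degrees(np.arctan2(M[1,0],M[0,0])),'F',s['force'].round(1),'T',s['wrist_torque'].round(2),'gap',s['finger_gap'].round(4),'tilt',M[:,2].round(4), 'j6',s['joint_positions'][5].round(3))
                                                                                                                                                                                               ^^^^^^^^^^^^^^^^^^^^^
AttributeError: 'float' object has no attribute 'round'
```

```bash
sed -i "s/s\['finger_gap'\].round(4)/round(s['finger_gap'],4)/" st.py; python3 st.py
```

```text
9.72 [ 517.42 -201.11  124.93] yaw 0.01 F [-0.2  1.2  6.5] T [ 0.1  -0.04 -0.15] gap 0.0112 tilt [ 4.e-04 -3.e-04 -1.e+00] j6 1.092
```

>>> apply_moves(
  deltas=[
    [0,0,0,0,0,-3,0.05],
    [0,0,0,0,0,-3,0.05],
    [0,0,0,0,0,-3,0.05],
    [0,0,0,0,0,-3,0.05],
    [0,0,0,0,0,-3,0.05],
  ],
)

```text
time: 10.35
tcp_pos: [0.5174, -0.2012, 0.125]
tcp_rot: [[0.966, 0.26, 0.0], [0.26, -0.966, -0.0], [0.0, 0.0, -1.0]]
force: [-0.0, 0.7, 6.8]
finger_gap: 0.0113
```

```bash
python3 st.py
```

```text
10.35 [ 517.41 -201.15  124.95] yaw 15.04 F [-0.   0.7  6.8] T [ 0.03 -0.03 -0.18] gap 0.0113 tilt [ 4.e-04 -3.e-04 -1.e+00] j6 0.83
```

>>> apply_moves(
  deltas=[
    [0,0,0,0,0,-3,0.05],
    [0,0,0,0,0,-3,0.05],
    [0,0,0,0,0,-3,0.05],
    [0,0,0,0,0,-3,0.05],
    [0,0,0,0,0,-3,0.05],
    [0,0,0,0,0,-3,0.05],
    [0,0,0,0,0,-3,0.05],
    [0,0,0,0,0,-3,0.05],
    [0,0,0,0,0,-3,0.05],
    [0,0,0,0,0,-3,0.05],
  ],
)

```text
time: 11.6
tcp_pos: [0.5176, -0.2012, 0.1249]
tcp_rot: [[0.707, 0.708, 0.001], [0.708, -0.707, -0.0], [0.0, 0.001, -1.0]]
force: [0.5, 0.1, 5.3]
finger_gap: 0.011
```

```bash
python3 st.py;python3 - <<'E'
from h import *
save('w4.png',capture('wrist'))
E
```

```text
11.60 [ 517.62 -201.19  124.93] yaw 45.04 F [0.5 0.1 5.3] T [ 0.05 -0.24 -0.16] gap 0.011 tilt [ 8.e-04 -4.e-04 -1.e+00] j6 0.306
```

View pics/w4.png

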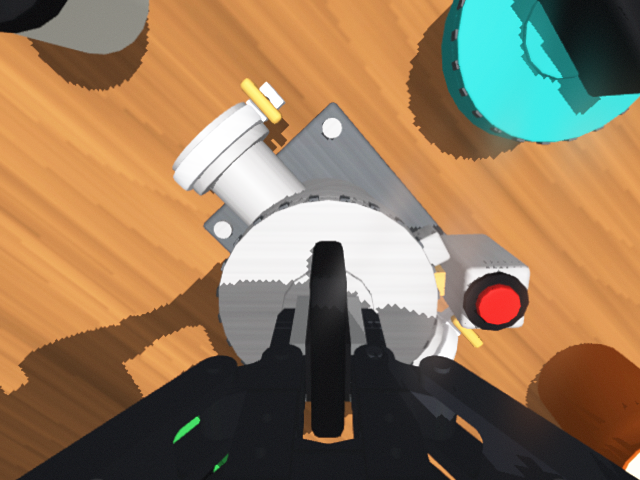

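The cap turns with the hand: the tooth at (435,248) has passed the dog and the button is down. About 51° turned; now feeling for the stop in small steps.

>>> apply_moves(
  deltas=[
    [0,0,0,0,0,-1.5,0.05],
    [0,0,0,0,0,-1.5,0.05],
    [0,0,0,0,0,-1.5,0.05],
  ],
)

```text
time: 12.02
tcp_pos: [0.5174, -0.2012, 0.1249]
tcp_rot: [[0.65, 0.76, 0.0], [0.76, -0.65, -0.0], [0.0, 0.001, -1.0]]
force: [1.1, 0.1, 5.0]
finger_gap: 0.011
```

```bash
python3 st.py
```

```text
12.03 [ 517.45 -201.16  124.93] yaw 49.47 F [1.1 0.1 5. ] T [-0.   -0.1  -0.15] gap 0.011 tilt [ 4.e-04 -3.e-04 -1.e+00] j6 0.229
```

>>> apply_moves(
  deltas=[
    [0,0,0,0,0,-1,0.05],
    [0,0,0,0,0,-1,0.05],
  ],
)

```text
time: 12.28
tcp_pos: [0.5174, -0.2012, 0.1249]
tcp_rot: [[0.623, 0.782, 0.0], [0.782, -0.623, -0.0], [-0.0, 0.001, -1.0]]
force: [0.0, -0.0, 5.9]
finger_gap: 0.0113
```

```bash
python3 st.py
```

```text
12.28 [ 517.42 -201.2   124.92] yaw 51.46 F [ 0.  -0.   5.9] T [ 0.04 -0.11 -0.13] gap 0.0113 tilt [ 4.e-04 -4.e-04 -1.e+00] j6 0.194
```

>>> apply_moves(
  deltas=[
    [0,0,0,0,0,-1,0.05],
    [0,0,0,0,0,-1,0.05],
  ],
)

```text
time: 12.52
tcp_pos: [0.5174, -0.2012, 0.1249]
tcp_rot: [[0.595, 0.803, 0.0], [0.803, -0.595, -0.0], [-0.0, 0.001, -1.0]]
force: [0.5, -0.3, 5.8]
finger_gap: 0.011
```

```bash
python3 st.py
```

```text
12.53 [ 517.44 -201.19  124.94] yaw 53.46 F [ 0.5 -0.3  5.8] T [ 0.03 -0.07 -0.19] gap 0.011 tilt [ 4.e-04 -4.e-04 -1.e+00] j6 0.16
```

>>> apply_moves(
  deltas=[
    [0,0,0,0,0,-1,0.05],
    [0,0,0,0,0,-1,0.05],
  ],
)

```text
time: 12.78
tcp_pos: [0.5175, -0.2011, 0.1249]
tcp_rot: [[0.567, 0.824, 0.001], [0.824, -0.567, -0.0], [0.0, 0.001, -1.0]]
force: [1.9, 1.3, 5.0]
finger_gap: 0.0112
```

```bash
python3 st.py
```

```text
12.78 [ 517.53 -201.12  124.94] yaw 55.46 F [1.9 1.3 5. ] T [ 0.13 -0.26 -0.23] gap 0.0112 tilt [ 6.e-04 -3.e-04 -1.e+00] j6 0.125
```

>>> apply_moves(
  deltas=[
    [0,0,0,0,0,-1,0.05],
    [0,0,0,0,0,-1,0.05],
  ],
)

```text
time: 13.02
tcp_pos: [0.5176, -0.2011, 0.1249]
tcp_rot: [[0.538, 0.843, 0.001], [0.843, -0.538, -0.0], [0.0, 0.001, -1.0]]
force: [2.6, 1.8, 4.9]
finger_gap: 0.0114
```

```bash
python3 st.py
```

```text
13.03 [ 517.64 -201.09  124.93] yaw 57.45 F [2.6 1.8 4.9] T [ 0.29 -0.49 -0.2 ] gap 0.0114 tilt [ 8.e-04 -2.e-04 -1.e+00] j6 0.09
```

>>> apply_moves(
  deltas=[
    [0,0,0,0,0,-1,0.05],
    [0,0,0,0,0,-1,0.05],
  ],
)

```text
time: 13.28
tcp_pos: [0.5177, -0.201, 0.1249]
tcp_rot: [[0.508, 0.861, 0.001], [0.861, -0.508, -0.0], [0.0, 0.001, -1.0]]
force: [4.0, 2.7, 5.1]
finger_gap: 0.0114
```

```bash
python3 st.py
```

```text
13.28 [ 517.72 -201.01  124.95] yaw 59.45 F [4.  2.7 5.1] T [ 0.41 -0.61 -0.24] gap 0.0114 tilt [ 9.e-04 -1.e-04 -1.e+00] j6 0.055
```

>>> apply_moves(
  deltas=[
    [0.4,0.2,0,0,0,-1,0.05],
    [0,0,0,0,0,-1,0.05],
  ],
)

```text
time: 13.52
tcp_pos: [0.5179, -0.2008, 0.1249]
tcp_rot: [[0.478, 0.878, 0.0], [0.878, -0.478, -0.0], [0.0, 0.001, -1.0]]
force: [2.3, 0.5, 6.5]
finger_gap: 0.0116
```

```bash
python3 st.py
```

```text
13.53 [ 517.87 -200.82  124.93] yaw 61.45 F [2.3 0.5 6.5] T [ 0.3  -0.42 -0.26] gap 0.0116 tilt [ 5.e-04 -2.e-04 -1.e+00] j6 0.021
```

>>> apply_moves(
  deltas=[
    [0,0,0,0,0,-1,0.05],
    [0,0,0,0,0,-1,0.05],
  ],
)

```text
time: 13.78
tcp_pos: [0.5179, -0.2008, 0.1249]
tcp_rot: [[0.447, 0.895, 0.001], [0.895, -0.447, -0.0], [0.0, 0.001, -1.0]]
force: [3.3, 1.5, 5.7]
finger_gap: 0.0113
```

```bash
python3 st.py
```

```text
13.78 [ 517.93 -200.81  124.94] yaw 63.45 F [3.3 1.5 5.7] T [ 0.33 -0.44 -0.2 ] gap 0.0113 tilt [ 6.e-04 -2.e-04 -1.e+00] j6 -0.014
```

>>> apply_moves(
  deltas=[
    [0.2,0.2,0,0,0,-1,0.05],
    [0,0,0,0,0,-1,0.05],
  ],
)

```text
time: 14.02
tcp_pos: [0.5181, -0.2007, 0.1249]
tcp_rot: [[0.415, 0.91, 0.0], [0.91, -0.415, -0.0], [-0.0, 0.0, -1.0]]
force: [1.6, 1.1, 6.4]
finger_gap: 0.011
```

```bash
python3 st.py
```

```text
14.03 [ 518.07 -200.72  124.92] yaw 65.45 F [1.6 1.1 6.4] T [ 0.23 -0.32 -0.22] gap 0.011 tilt [ 4.e-04 -2.e-04 -1.e+00] j6 -0.049
```

>>> apply_moves(
  deltas=[
    [0,0,0,0,0,-1,0.05],
    [0,0,0,0,0,-1,0.05],
  ],
)

```text
time: 14.28
tcp_pos: [0.5181, -0.2007, 0.1249]
tcp_rot: [[0.383, 0.924, 0.0], [0.924, -0.383, -0.0], [0.0, 0.0, -1.0]]
force: [1.3, 1.8, 7.2]
finger_gap: 0.0112
```

```bash
python3 st.py
```

```text
14.28 [ 518.1  -200.69  124.94] yaw 67.45 F [1.3 1.8 7.2] T [ 0.26 -0.29 -0.18] gap 0.0112 tilt [ 4.e-04 -2.e-04 -1.e+00] j6 -0.084
```

>>> apply_moves(
  deltas=[
    [0,0,0,0,0,-1,0.05],
    [0,0,0,0,0,-1,0.05],
  ],
)

```text
time: 14.52
tcp_pos: [0.5181, -0.2007, 0.1249]
tcp_rot: [[0.351, 0.936, 0.0], [0.936, -0.351, -0.0], [0.0, 0.0, -1.0]]
force: [2.4, 1.6, 5.8]
finger_gap: 0.0115
```

```bash
python3 st.py
```

```text
14.53 [ 518.12 -200.68  124.95] yaw 69.45 F [2.4 1.6 5.8] T [ 0.3  -0.31 -0.22] gap 0.0115 tilt [ 5.e-04 -1.e-04 -1.e+00] j6 -0.118
```

>>> apply_moves(
  deltas=[
    [0.1,0.1,0,0,0,-1,0.05],
    [0,0,0,0,0,-1,0.05],
  ],
)

```text
time: 14.78
tcp_pos: [0.5182, -0.2007, 0.1249]
tcp_rot: [[0.318, 0.948, 0.0], [0.948, -0.318, -0.0], [-0.0, 0.0, -1.0]]
force: [0.6, 0.6, 7.0]
finger_gap: 0.0112
```

```bash
python3 st.py
```

```text
14.78 [ 518.16 -200.67  124.95] yaw 71.45 F [0.6 0.6 7. ] T [ 0.17 -0.2  -0.19] gap 0.0112 tilt [ 3.e-04 -2.e-04 -1.e+00] j6 -0.153
```

>>> apply_moves(
  deltas=[
    [0,0,0,0,0,-1,0.05],
    [0,0,0,0,0,-1,0.05],
  ],
)

```text
time: 15.02
tcp_pos: [0.5181, -0.2007, 0.1249]
tcp_rot: [[0.285, 0.959, 0.0], [0.959, -0.285, -0.0], [-0.0, 0.0, -1.0]]
force: [1.4, 1.1, 7.6]
finger_gap: 0.0112
```

```bash
python3 st.py
```

```text
15.03 [ 518.12 -200.66  124.93] yaw 73.45 F [1.4 1.1 7.6] T [ 0.18 -0.15 -0.21] gap 0.0112 tilt [ 2.e-04 -2.e-04 -1.e+00] j6 -0.188
```

>>> apply_moves(
  deltas=[
    [0,0,0,0,0,-1,0.05],
    [0,0,0,0,0,-1,0.05],
  ],
)

```text
time: 15.28
tcp_pos: [0.5181, -0.2007, 0.1249]
tcp_rot: [[0.251, 0.968, 0.0], [0.968, -0.251, -0.0], [-0.0, 0.0, -1.0]]
force: [0.9, 1.6, 8.3]
finger_gap: 0.0112
```

```bash
python3 st.py
```

```text
15.28 [ 518.09 -200.7   124.95] yaw 75.45 F [0.9 1.6 8.3] T [ 0.28 -0.11 -0.29] gap 0.0112 tilt [ 2.e-04 -2.e-04 -1.e+00] j6 -0.223
```

>>> apply_moves(
  deltas=[
    [0,0,0,0,0,-1,0.05],
    [0,0,0,0,0,0,0.05],
  ],
)

```text
time: 15.52
tcp_pos: [0.5179, -0.2005, 0.1249]
tcp_rot: [[0.235, 0.972, -0.0], [0.972, -0.235, 0.0], [0.0, -0.0, -1.0]]
force: [0.6, 2.0, 8.0]
finger_gap: 0.0111
```

```bash
python3 st.py
```

```text
15.53 [ 517.92 -200.46  124.9 ] yaw 76.42 F [0.6 2.  8. ] T [ 0.47 -0.09 -0.31] gap 0.0111 tilt [-1.e-04  2.e-04 -1.e+00] j6 -0.24
```

>>> apply_moves(
  deltas=[
    [0,0,0,0,0,-1,0.05],
    [0,0,0,0,0,0,0.05],
  ],
)

```text
time: 15.78
tcp_pos: [0.5177, -0.2001, 0.1249]
tcp_rot: [[0.218, 0.976, -0.001], [0.976, -0.218, 0.001], [0.001, -0.001, -1.0]]
force: [-1.5, 5.2, 9.8]
finger_gap: 0.0113
```

```bash
python3 st.py
python3 - <<'E'
from h import *
save('w5.png',capture('wrist'))
E
```

```text
15.78 [ 517.72 -200.09  124.89] yaw 77.42 F [-1.5  5.2  9.8] T [ 0.82  0.06 -0.42] gap 0.0113 tilt [-5.e-04  8.e-04 -1.e+00] j6 -0.257
```

View pics/w5.png

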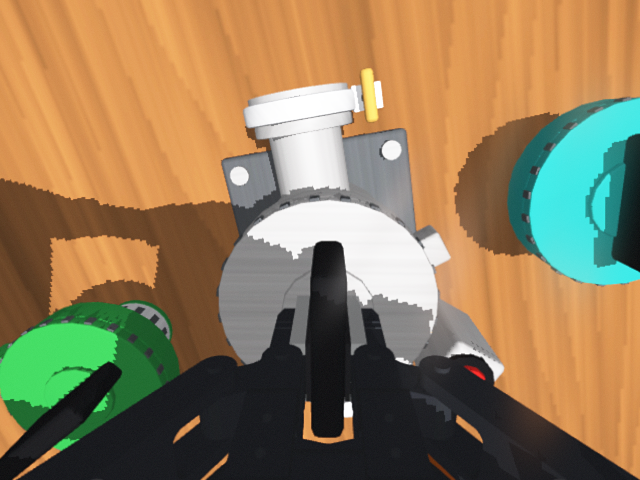

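>>> apply_moves(
  deltas=[
    [0,0,0,0,0,-0.7,0.05],
    [0,0,0,0,0,0,0.05],
  ],
)

```text
time: 16.08
tcp_pos: [0.5176, -0.1999, 0.1249]
tcp_rot: [[0.206, 0.979, -0.001], [0.979, -0.206, 0.001], [0.001, -0.001, -1.0]]
force: [-2.2, 6.6, 12.3]
finger_gap: 0.0113
```

```bash
python3 st.py
```

```text
16.07 [ 517.61 -199.94  124.92] yaw 78.11 F [-2.2  6.6 12.3] T [ 1.1   0.15 -0.48] gap 0.0113 tilt [-7.0e-04  1.1e-03 -1.0e+00] j6 -0.269
```

The stop is felt: torque rose from 0.2 to 0.48 Nm, with a one-sided reaction of 7 N and Fz at the seal's lift of about 10 N. I'll ease off slightly and try a small lift.

>>> apply_moves(
  deltas=[
    [0.3,-0.1,0,0,0,0.8,0.05],
    [0,0,-1,0,0,0,0.05],
    [0,0,-1,0,0,0,0.05],
    [0,0,0,0,0,0,0.05],
  ],
)

```text
time: 16.58
tcp_pos: [0.5176, -0.2, 0.1266]
tcp_rot: [[0.22, 0.976, -0.001], [0.976, -0.22, 0.001], [0.0, -0.001, -1.0]]
force: [-1.1, 4.5, 2.2]
finger_gap: 0.0112
```

```bash
python3 st.py
```

```text
16.57 [ 517.61 -199.95  126.64] yaw 77.29 F [-1.1  4.5  2.2] T [ 0.93  0.21 -0.08] gap 0.0112 tilt [-8.e-04  6.e-04 -1.e+00] j6 -0.255
```

>>> apply_moves(
  deltas=[
    [0.3,0,-1,0,0,0,0.05],
    [0,0,-1,0,0,0,0.05],
    [0,0,-1,0,0,0,0.05],
    [0,0,0,0,0,0,0.05],
  ],
)

```text
time: 17.08
tcp_pos: [0.5177, -0.1998, 0.1295]
tcp_rot: [[0.22, 0.975, -0.001], [0.975, -0.22, 0.0], [0.0, -0.001, -1.0]]
force: [-1.7, 2.6, -5.7]
finger_gap: 0.0111
```

```bash
python3 st.py
```

```text
17.07 [ 517.72 -199.85  129.5 ] yaw 77.27 F [-1.7  2.6 -5.7] T [ 0.6   0.45 -0.17] gap 0.0111 tilt [-8.e-04  3.e-04 -1.e+00] j6 -0.254
```

Free: 4.6 mm up and Fz −5.7 N, which fits the cap's weight. Lifting on.

>>> apply_moves(
  deltas=[
    [0.1,0,-3,0,0,0,0.05],
    [0,0,-4,0,0,0,0.05],
    [0,0,-5,0,0,0,0.05],
    [0,0,-6,0,0,0,0.05],
  ],
  squeeze=65,
)

```text
time: 17.58
tcp_pos: [0.5184, -0.2002, 0.1484]
tcp_rot: [[0.22, 0.975, 0.001], [0.975, -0.22, -0.001], [-0.0, 0.001, -1.0]]
force: [0.1, -0.1, -5.8]
finger_gap: 0.0109
```

```bash
python3 st.py
```

```text
17.57 [ 518.43 -200.21  148.42] yaw 77.27 F [ 0.1 -0.1 -5.8] T [-0.   -0.04 -0.  ] gap 0.0109 tilt [ 8.e-04 -6.e-04 -1.e+00] j6 -0.254
```

>>> apply_moves(
  deltas=[
    [0,0,-8,0,0,0,0.05],
    [0,0,-12,0,0,0,0.05],
    [0,0,-16,0,0,0,0.05],
    [0,0,-20,0,0,0,0.05],
    [0,0,-20,0,0,0,0.05],
    [0,0,-20,0,0,0,0.05],
    [0,0,0,0,0,0,0.05],
  ],
)

```text
time: 18.45
tcp_pos: [0.5188, -0.2003, 0.2455]
tcp_rot: [[0.22, 0.975, 0.003], [0.975, -0.22, -0.002], [-0.001, 0.003, -1.0]]
force: [-0.7, 0.7, -5.8]
finger_gap: 0.0114
```

```bash
python3 st.py;python3 - <<'E'
from h import *
save('s5.png',capture('side'))
s=sense();plan((.485,.186,.24),77.3,10,.05)
im=cv2.imread('pics/top1.png');cv2.imwrite('pics/c5.png',cv2.resize(im[200:320,180:340],None,fx=5,fy=5,interpolation=cv2.INTER_CUBIC))
E
```

```text
18.45 [ 518.82 -200.26  245.55] yaw 77.28 F [-0.7  0.7 -5.8] T [-0.02 -0.02 -0.07] gap 0.0114 tilt [ 0.003  -0.0015 -1.    ] j6 -0.254
[36.9, -11.7, 0.4, 0.01, 0.0, -0.0, 0.05]
[36.9, -11.7, 0.4, 0.01, 0.0, -0.0, 0.05]
[36.9, -11.7, 0.4, 0.01, 0.0, -0.0, 0.05]
[36.9, -11.7, 0.4, 0.01, 0.0, -0.0, 0.05]
[36.9, -11.7, 0.4, 0.01, 0.0, -0.0, 0.05]
[36.9, -11.7, 0.4, 0.01, 0.0, -0.0, 0.05]
[36.9, -11.7, 0.4, 0.01, 0.0, -0.0, 0.05]
[36.9, -11.7, 0.4, 0.01, 0.0, -0.0, 0.05]
[36.9, -11.7, 0.4, 0.01, 0.0, -0.0, 0.05]
[36.9, -11.7, 0.4, 0.01, 0.0, -0.0, 0.05]
dist/row 38.74090168587925
```

View pics/s5.png

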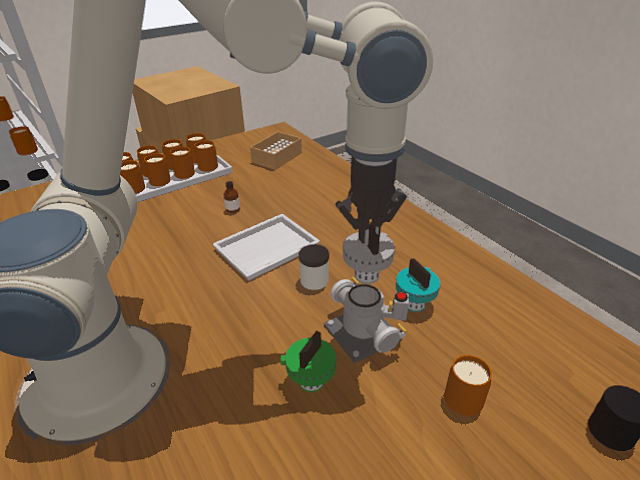

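View pics/c5.png

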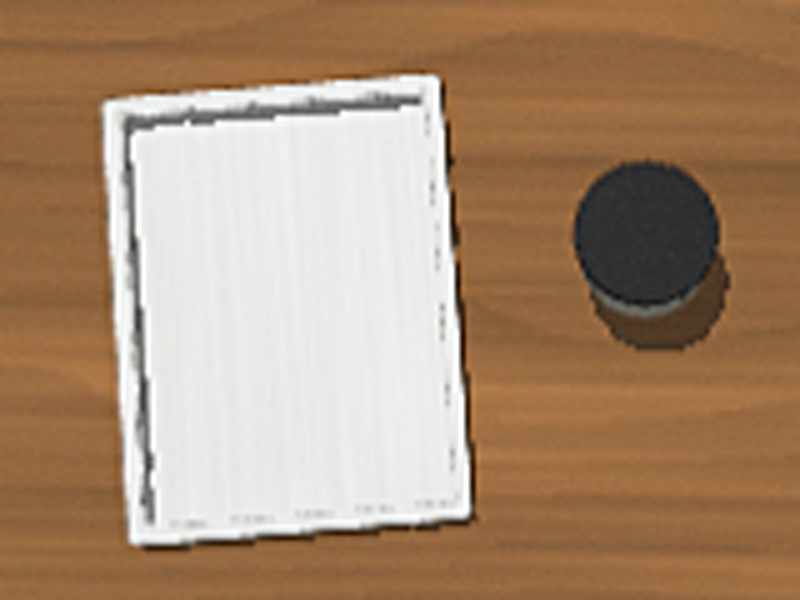

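The cap and basket are clear of the pot (368,258). Pan corners in the crop are (103,100), (440,75), (470,520), (133,545), so its centre is about (0.485,0.186). Moving over at 0.245 m, with the basket bottom near 0.163, above the jar's 0.088.

>>> apply_moves(
  deltas=[
    [20,-6,0,0,0,0,0.05],
    [37,-12,0,0,0,0,0.05],
    [45,-14,0,0,0,0,0.05],
    [45,-14,0,0,0,0,0.05],
    [45,-14,0,0,0,0,0.05],
    [45,-14,0,0,0,0,0.05],
    [45,-14,0,0,0,0,0.05],
    [45,-15,0,0,0,0,0.05],
    [30,-10,0,0,0,0,0.05],
    [12,-4,0,0,0,0,0.05],
  ],
)

```text
time: 19.75
tcp_pos: [0.484, 0.1877, 0.243]
tcp_rot: [[0.218, 0.976, -0.001], [0.976, -0.218, -0.0], [-0.0, -0.001, -1.0]]
force: [0.3, 0.3, -6.1]
finger_gap: 0.0112
```

>>> apply_moves(
  deltas=[
    [0,0,0,0,0,0,0.05],
    [0,0,0,0,0,0,0.05],
  ],
)

```text
time: 20.0
tcp_pos: [0.4851, 0.1851, 0.2435]
tcp_rot: [[0.221, 0.975, -0.001], [0.975, -0.221, -0.0], [-0.001, -0.0, -1.0]]
force: [-0.3, -0.7, -5.3]
finger_gap: 0.011
```

```bash
python3 st.py;python3 - <<'E'
from h import *
s=sense();plan((.485,.186,.13),77.3,4,.05)
save('w6.png',capture('wrist'));save('t6.png',capture('top'))
E
```

```text
20.00 [485.08 185.1  243.5 ] yaw 77.25 F [-0.3 -0.7 -5.3] T [ 0.06  0.02 -0.02] gap 0.011 tilt [-6.e-04 -4.e-04 -1.e+00] j6 0.472
[0.2, -0.1, 28.4, -0.01, 0.01, -0.01, 0.05]
[0.2, -0.1, 28.4, -0.01, 0.01, -0.01, 0.05]
[0.2, -0.1, 28.4, -0.01, 0.01, -0.01, 0.05]
[0.2, -0.1, 28.4, -0.01, 0.01, -0.01, 0.05]
dist/row 28.375991674746373
```

View pics/w6.png

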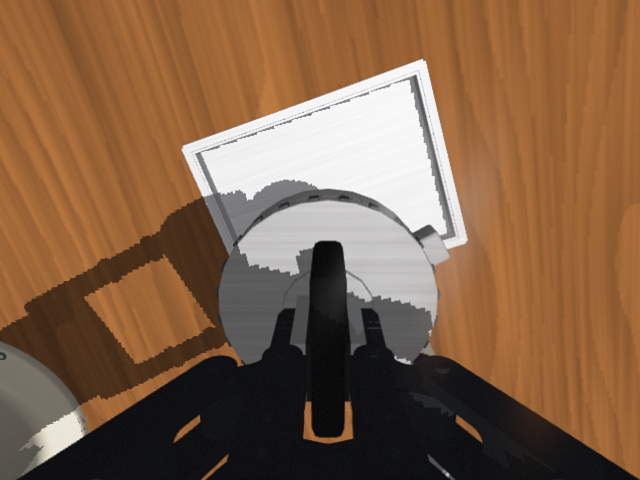

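View pics/t6.png

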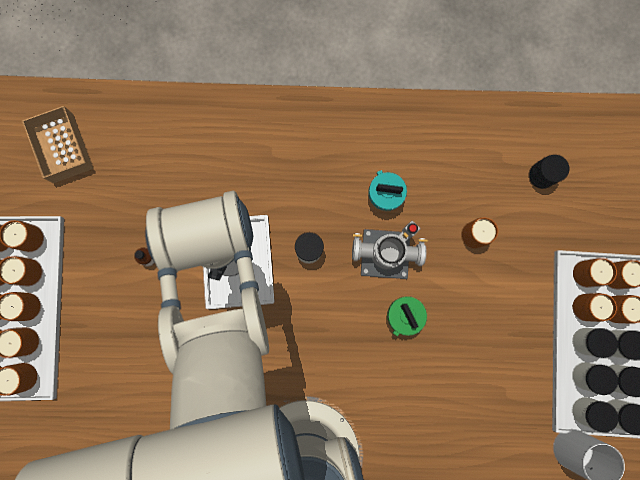

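The cap is over the pan's middle and the pot stands open and empty. Lowering; floor contact is expected at TCP z ≈ 0.085.

>>> apply_moves(
  deltas=[
    [0,0,20,0,0,0,0.05],
    [0,0,35,0,0,0,0.05],
    [0,0,35,0,0,0,0.05],
    [0,0,30,0,0,0,0.05],
    [0,0,20,0,0,0,0.05],
    [0,0,8,0,0,0,0.05],
    [0,0,3,0,0,0,0.05],
    [0,0,0,0,0,0,0.05],
  ],
)

```text
time: 21.1
tcp_pos: [0.4856, 0.1858, 0.0933]
tcp_rot: [[0.221, 0.975, 0.001], [0.975, -0.221, 0.0], [0.0, 0.001, -1.0]]
force: [-0.2, 0.2, -5.8]
finger_gap: 0.0109
```

```bash
python3 st.py
```

```text
21.10 [485.63 185.75  93.31] yaw 77.26 F [-0.2  0.2 -5.8] T [0.01 0.02 0.01] gap 0.0109 tilt [ 8.e-04  2.e-04 -1.e+00] j6 0.473
```

>>> apply_moves(
  deltas=[
    [0,0,2,0,0,0,0.05],
    [0,0,2,0,0,0,0.05],
    [0,0,1.5,0,0,0,0.05],
    [0,0,1,0,0,0,0.05],
    [0,0,0.7,0,0,0,0.05],
    [0,0,0,0,0,0,0.05],
  ],
)

```text
time: 21.85
tcp_pos: [0.4852, 0.1858, 0.0855]
tcp_rot: [[0.22, 0.975, -0.0], [0.975, -0.22, -0.0], [-0.0, -0.0, -1.0]]
force: [-0.0, 0.4, -4.9]
finger_gap: 0.0112
```

```bash
python3 st.py
```

```text
21.85 [485.21 185.84  85.54] yaw 77.28 F [-0.   0.4 -4.9] T [-0.    0.01 -0.03] gap 0.0112 tilt [-1.e-04 -0.e+00 -1.e+00] j6 0.473
```

>>> apply_moves(
  deltas=[
    [0,0,0.4,0,0,0,0.05],
    [0,0,0.4,0,0,0,0.05],
    [0,0,0,0,0,0,0.05],
  ],
)

```text
time: 22.22
tcp_pos: [0.4852, 0.1858, 0.0848]
tcp_rot: [[0.22, 0.975, -0.0], [0.975, -0.22, -0.0], [-0.0, -0.0, -1.0]]
force: [-0.0, -0.6, -5.0]
finger_gap: 0.0112
```

>>> apply_moves(
  deltas=[
    [0,0,0.3,0,0,0,0.05],
    [0,0,0,0,0,0,0.05],
  ],
)

```text
time: 22.48
tcp_pos: [0.4852, 0.1858, 0.0845]
tcp_rot: [[0.22, 0.975, 0.0], [0.975, -0.22, -0.0], [0.0, 0.0, -1.0]]
force: [-1.4, 0.5, -4.1]
finger_gap: 0.011
```

>>> apply_moves(
  deltas=[
    [0,0,0.3,0,0,0,0.05],
    [0,0,0,0,0,0,0.05],
  ],
)

```text
time: 22.72
tcp_pos: [0.4853, 0.1859, 0.0845]
tcp_rot: [[0.22, 0.975, 0.0], [0.975, -0.22, 0.0], [0.0, 0.0, -1.0]]
force: [-2.1, -0.8, 5.4]
finger_gap: 0.0109
```

>>> apply_moves(
  deltas=[
    [0,0,0.3,0,0,0,0.05],
    [0,0,0,0,0,0,0.05],
  ],
)

```text
time: 22.98
tcp_pos: [0.4854, 0.1859, 0.0845]
tcp_rot: [[0.22, 0.975, 0.001], [0.975, -0.22, 0.0], [0.0, 0.001, -1.0]]
force: [-4.5, -0.7, 12.6]
finger_gap: 0.0112
```

Floor contact at z 0.0845. I'll relax the press, then open.

>>> apply_moves(
  deltas=[
    [0,0,-0.5,0,0,0,0.05],
    [0,0,0,0,0,0,0.05],
  ],
  squeeze=20,
)

```text
time: 23.22
tcp_pos: [0.4853, 0.1858, 0.0845]
tcp_rot: [[0.22, 0.975, 0.0], [0.975, -0.22, 0.0], [0.0, 0.0, -1.0]]
force: [-2.3, -0.1, 4.9]
finger_gap: 0.0113
```

```bash
python3 st.py
```

```text
23.23 [485.28 185.84  84.48] yaw 77.28 F [-2.3 -0.1  4.9] T [-0.05  0.33  0.02] gap 0.0113 tilt [ 1.e-04  0.e+00 -1.e+00] j6 0.473
```

>>> apply_moves(
  deltas=[
    [0,0,-0.2,0,0,0,0.18],
    [0,0,0,0,0,0,0.25],
    [0,0,0,0,0,0,0.35],
    [0,0,0,0,0,0,0.45],
    [0,0,0,0,0,0,0.45],
  ],
)

```text
time: 23.85
tcp_pos: [0.4853, 0.1858, 0.0846]
tcp_rot: [[0.22, 0.975, 0.0], [0.975, -0.22, 0.0], [0.0, 0.0, -1.0]]
force: [-0.2, 0.3, -0.5]
finger_gap: 0.0383
```

```bash
python3 st.py;python3 - <<'E'
from h import *
save('w7.png',capture('wrist'))
E
```

```text
23.85 [485.28 185.85  84.58] yaw 77.28 F [-0.2  0.3 -0.5] T [ 0.01  0.02 -0.04] gap 0.0383 tilt [ 1.e-04  0.e+00 -1.e+00] j6 0.473
```

View pics/w7.png

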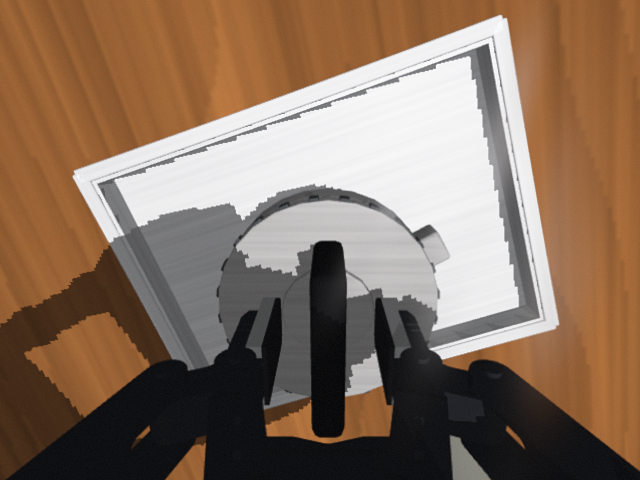

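The fingers are open and clear of the rib on both sides (275 / 380 against rib 310–348), and the cap stands level. Retreating straight up.

>>> apply_moves(
  deltas=[
    [0,0,-10,0,0,0,0.45],
    [0,0,-20,0,0,0,0.45],
    [0,0,-30,0,0,0,0.45],
    [0,0,-40,0,0,0,0.45],
    [0,0,-40,0,0,0,0.45],
    [0,0,-20,0,0,0,0.45],
    [-30,30,0,0,0,0,0.45],
    [-40,40,0,0,0,0,0.45],
    [-40,40,0,0,0,0,0.45],
    [0,0,0,0,0,0,0.45],
  ],
)

```text
time: 25.15
tcp_pos: [0.5699, 0.0512, 0.2451]
tcp_rot: [[0.224, 0.975, 0.001], [0.975, -0.224, -0.001], [-0.0, 0.001, -1.0]]
force: [0.4, 0.6, -0.3]
finger_gap: 0.0387
```

```bash
python3 st.py;python3 - <<'E'
from h import *
save('s8.png',capture('side'));im=capture('top');save('t8.png',im)
E
```

```text
25.15 [569.94  51.25 245.08] yaw 77.07 F [ 0.4  0.6 -0.3] T [ 0.02  0.07 -0.02] gap 0.0387 tilt [ 1.1e-03 -6.0e-04 -1.0e+00] j6 0.212
```

View pics/s8.png

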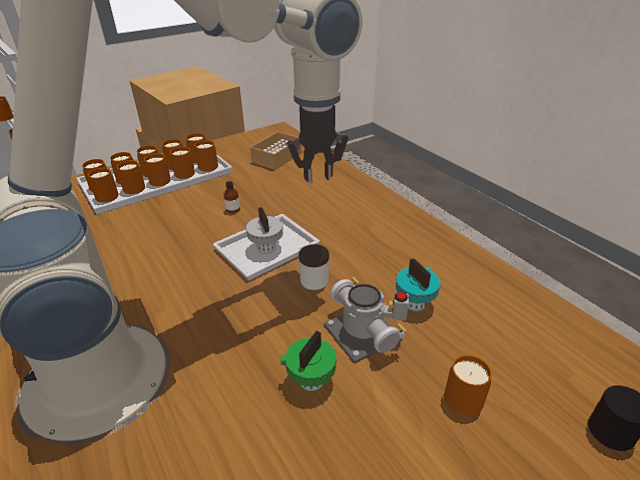

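View pics/t8.png

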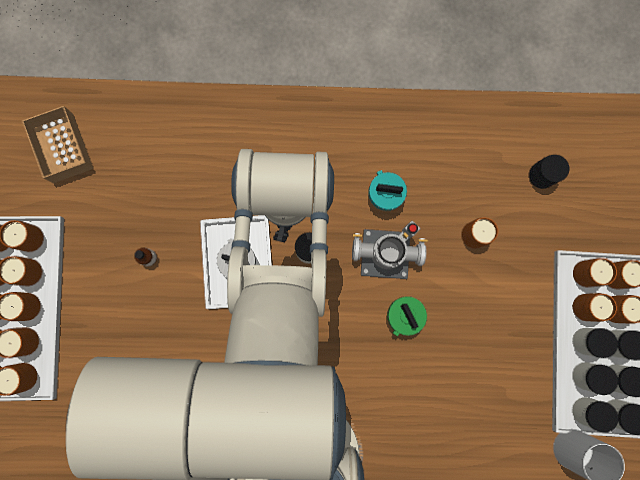

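The side view shows the cap upright on its basket in the pan (265,232). Both jars and the bottle are where they were (314,268; 468,387; 231,200), the button is down, and the arm is clear of everything. Handing in.

```bash
python3 -c "
from bench import job_done
print(job_done())"
```

```text
the job is handed in; nothing more can be done
None
```

The strainer is open, and its cap stands upright on its basket in the middle of the empty pan. I handed the job in at about 25 s; no verdict was reported.

- **Button:** I pressed it home. The stop showed at 0.1228 m, where the force rose to 16.6 N without further motion. Later pictures show it still down.
- **Twist:** I turned the cap about 84° anticlockwise. At the stop, torque rose from about 0.2 to 0.48 Nm, with about 7 N of side force and 12 N upward. The stop felt soft rather than sharp: the hand still gave about 2° as the cap shifted sideways within its play. I backed off 0.8° before lifting.
- **Lift:** The cap came straight out and hung free at 5.8 N.
- **Set down:** I lowered it slowly until the basket touched the pan floor at TCP 0.0845 m. My last step there was one further than needed and pressed it to 12.6 N; I eased to about 5 N and then let go.

**Last checks:** The side picture shows the cap upright in the pan, the jars and bottle unmoved, and the arm clear of everything. In the top picture the arm partly hides the pan and the lidded jar, so for those two I relied on the side view.

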